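# Slide the egg-cup carrier home past its spring catch

### The job

Put the egg cup away in its wooden rack: press the sprung steel plate right down and, keeping it down, push the wooden carrier with the egg cup along its track past the catch lugs until it is home near the end stop, then let the plate spring up so the lugs lock the carrier in. Only press and push with the fingers: pick nothing up, do not touch or tip the egg cup, and leave the shaker and the tea strainer alone.

Things in the scene. Friction and masses are not known exactly. Their poses are not given: they have to be found in the camera images.
- rack: Wooden rack fixed on the ledge, 140 (x) by 310 (y) by 52 mm high. Origin: centre of its underside, on the ledge. +y: the way the carrier slides home; x across the track, z up. The track runs between side walls (lips' inner edges at x = +-50, tops at z = 52). End stop: cross piece with inner face at y = +141, top z = 52; the other end (y = -155) is open.
- press_plate (a point): Centre of the top of the sprung steel press plate, up: 34 mm above the ledge. It lies in the middle of the track, 60 mm wide, from y = -150 to +55 mm in the rack's frame, running on under the carrier (2 mm gap). Wherever pressed it moves straight down, its catch lugs with it.
- catch (a point): Midway between the two steel catch lugs of the plate, at their top edge facing the carrier. Lugs: at x = +-36 mm, 10 mm wide, from y = +35 to +45 mm in the rack's frame. Up, their tops are 45 mm above the ledge and block the carrier, whose underside is at 36 mm.
- latch (a joint): How far the press plate with its lugs is pressed down, in m: 0 up, 0.014 right down on its stop. The lugs clear the carrier's underside from 0.009 on. The spring needs about 5 N to start and 10 N at the bottom, and drives the plate back up when let go.
- carrier: Wooden carrier, 90 mm long (y), 106 mm wide (94 above the lips), about 0.4 kg, held in by lips over its sides. Origin: centre of its underside, 36 mm above the ledge; axes parallel to the rack's. Starts with its origin at y = -48 to -20 mm in the rack's frame, before the lugs; against the end stop it is at y = +96 and its rear face is 6 mm past the lugs.
- push_face (a point): Middle of the carrier's flat rear face (94 mm wide, from z = 36 to 66 above the ledge), at y = -45 in the carrier's frame, 51 mm above the ledge; the face to push, it looks to the rack's -y. The solid block behind it is 30 mm deep.
- egg_cup: White ceramic egg cup (44 mm across, 45 mm tall); origin at the centre of its foot, 44 mm above the ledge, z up its axis. It stands loose in a square well in the front half of the carrier; its rim is 89 mm above the ledge, and its axis 67 mm ahead of the carrier's rear face.
- shaker_centre (a point): Centre of the plastic spice shaker with turning lid (49 mm across, 90 mm tall), standing loose on the ledge beyond the rack.
- strainer_centre (a point): Centre of the bowl of the aluminium tea strainer (bowl 68 mm across, 26 mm high, thin handle 125 mm long towards its own +y), loose on the ledge beyond the rack.
There are look-alikes about, which are no part of the job. Of the things shaped like the egg_cup, the white one is meant. Of the things that look like the carrier, the larger one is meant.

How it is judged:
By the outcome, as a careful person would: the job done as asked, in the order asked, and still so for the second after the job is handed in, with the robot touching nothing.
It also fails if it takes over 48 s, if anything falls off the work surface, if the arm or the gripper's body presses on something with over 40 N, if the wrist force passes 120 N, or if a joint passes its speed limit or range.

### The arm

A 6-joint arm with a two-finger parallel gripper is mounted at the origin on the work surface. World frame = base frame: x ahead of the robot, y to its left, z up, the work surface at z = 0. Lengths are in m, angles in rad, forces in N, time in s.
With the tool pointing down it reaches from about 0.425 to 0.95 m from the base axis. Payload 3.5 kg.
Tool frame: the origin (TCP) lies between the finger pads; the fingertips stand 25 mm ahead of it and the grasp point (between the pads) lies 6 mm ahead of it; z points along the fingers, y is the direction in which the jaws open and shut (so a half turn about z gives the same grasp; the last joint's range is limited). The gripper opens to 85 mm and grips with 20 to 120 N. Pads are 22 mm wide; open, the fingers measure 114 mm over their backs; the gripper's body (76 mm by 85 mm) begins 54 mm behind the grasp point. The pads swing forward as they close: fully open they stand 13 mm farther back than shut.
Start: joints at [1.078, 0.286, 1.577, -0, 1.279, -0.15], TCP at [0.227, 0.636, 0.256] pointing down, gripper open.
Joint ranges: [-2.77, 2.77], [-0.9, 2.22], [0.21, 2.48], [-1.53, 4.67], [0.24, 2.81], [-2.84, 2.84]. Speed limits (rad/s): [2.79, 2.79, 3.14, 3.14, 3.14, 3.14].

### API

Orientations are given as a unit quaternion [x, y, z, w].
In Python, from bench import robot, get_image, camera_model gives the robot as it stands. The module is installed in compiled form; this text tells all that it offers.
- The arm moves only by the tool carry_out, never from a script. Its argument "series" is one flat list of numbers, 7 for each row, row after row: the shift along the world's x, y, z in m, then the turn, a rotation vector about the world's x, y, z in rad, then the opening, from 0 (shut) to 1 (fully open). A call has 1 to 20 rows; each row shifts and turns the commanded pose from where the row before left it; what a row does not reach is not made up. A row lasts 1/10 s, in which the tool goes at most 50 mm and 8.59 degrees, less where a joint would pass 70% of its speed; a pose out of reach is approached as far as the arm can. A call with a gripper value outside its range is refused whole. The fingers move at their own pace and stop on an object; the grip force is fixed at half the most. Time passes only in rows, so rows that do not move let the fingers close. It gives the time, the measured TCP pose, the force and the opening at its end, in the units of the state.
- robot.state(): the state, without advancing time (a new reading comes with each control period).
- get_image(name): name is "scene" or "top"; returns the picture (480x640x3 uint8, red, green, blue); there is no depth.
- camera_model(name): a dict with "intrinsics" (3x3 intrinsics, pixels), "cam_to_world" (4x4, takes a point from camera to world coordinates). Camera axes: x right, y down, z forward; pixel columns grow to the right and rows downward; lengths in m; the calibration is good to about 2 mm. A picture is of the moment at which its call begins. camera_model takes no time and is no camera call.
- robot.finish_job(): hands the job in, once; it reports no verdict.
The state is a dict: "clock": time; "qpos": joint angles; "joint_velocities": joint speeds; "effort": joint torques, N m; "tool_pos": TCP position; "orientation": TCP orientation; "ft_force": force on the tool from outside, world axes, zero at the start; "torque": the same for the moment, N m; "width": opening from 0.0 (shut) to 1.0 (fully open).
Only numpy, scipy, OpenCV 4.12 (cv2) and the standard library are available. Lean on these libraries where they do the work, as an engineer would, in place of code of your own. Each camera call takes 0.05 s, during which the arm holds its last target.

## Working session

There is one attempt and no reset: what is moved stays moved. The work goes in short steps, Python scripts to look and compute and a tool call to move; the robot and the scene stay as the last step left them, time stands still between calls to the robot, and variables do not carry over. Pictures are saved under pics/ and viewed, and the job is handed in when it is done.

Besides the shell and the picture viewer there is one more tool, called after "Call:" as a command line: name --argument value ..., lists and objects as JSON in quotes. carry_out: Moves the arm, as the interface text tells. Its arguments: {"type":"object","properties":{"series":{"type":"array","items":{"type":"number"}}},"required":["series"]}

```bash
mkdir -p pics; python3 - <<'E'
from bench import robot,get_image,camera_model
import cv2
for n in ("scene","top"):
    im=get_image(n); cv2.imwrite(f"pics/{n}0.png",im[:,:,::-1])
    m=camera_model(n); print(n,m["intrinsics"],m["cam_to_world"])
print(robot.state())
E
```

```text
scene [[598.70356278   0.         322.92073788]
 [  0.         598.70356278 242.90830069]
 [  0.           0.           1.        ]] [[-0.44223219  0.56425764 -0.69716857  1.14713477]
 [ 0.89687627  0.27248313 -0.3483761   0.22022561]
 [-0.0066072  -0.77933707 -0.62657009  0.60407215]
 [ 0.          0.          0.          1.        ]]
top [[601.4260965    0.         321.70959296]
 [  0.         601.4260965  244.62009353]
 [  0.           0.           1.        ]] [[ 0.01867447 -0.97541126  0.21959997  0.32619566]
 [-0.99982072 -0.01753122  0.00715379 -0.07360043]
 [-0.00312803 -0.21969419 -0.97556377  1.1459096 ]
 [ 0.          0.          0.          1.        ]]
{'clock': 0.1, 'qpos': array([ 1.07799362e+00,  2.87127888e-01,  1.57803408e+00, -1.33030204e-05,
        1.27860170e+00, -1.50040505e-01]), 'joint_velocities': array([-0.00037412, -0.00053387, -0.00312508,  0.0014902 ,  0.00030413,
        0.00146156]), 'effort': array([ 4.29353004e-04, -4.07294905e+01, -2.93699473e+01, -1.53712535e-04,
        3.39228369e-03, -1.54835999e-05]), 'tool_pos': array([0.22660185, 0.63525185, 0.25504968]), 'orientation': array([ 1.70541386e-01,  9.85349916e-01, -1.03192434e-03, -3.36886464e-04]), 'ft_force': array([ 0.17547663, -0.20086183,  0.16114527]), 'torque': array([ 0.01417918,  0.0090895 , -0.03004646]), 'width': 1.0007137370948045}
```

View pics/scene0.png

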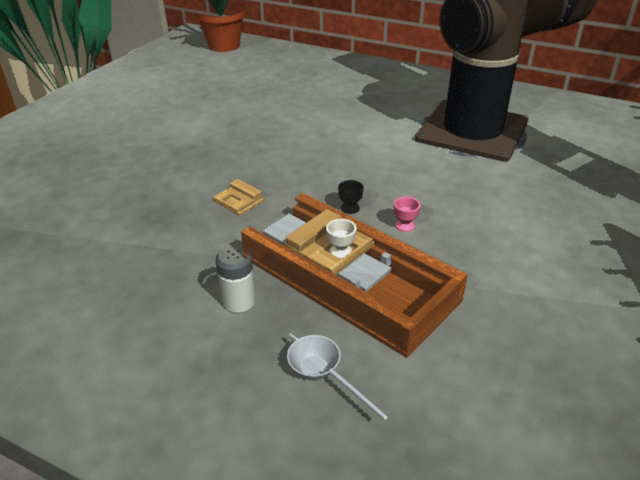

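View pics/top0.png

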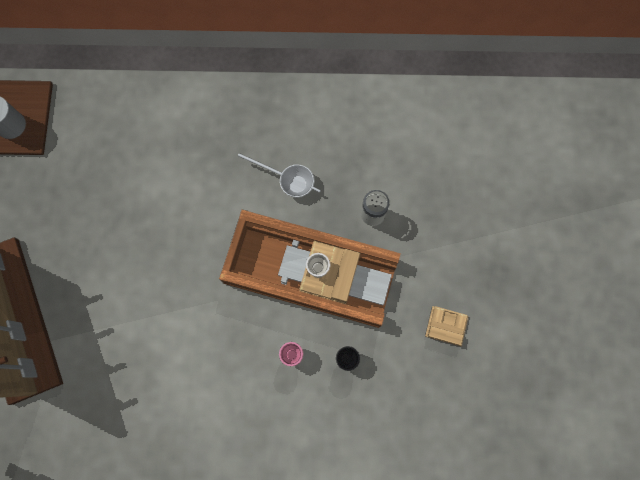

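The scene view shows the rack around (355,270), with its open end and the steel plate at upper left (285,228). The carrier with the white cup is at (335,235) and the end stop at (435,310). The top view shows the rack from (222,280) to (400,255), with its open end on the right (world -y). The strainer is at (297,181) and the shaker at (376,205). I'll enlarge both.

```bash
python3 - <<'E'
import cv2
a=cv2.imread("pics/scene0.png")[185:360,225:475]; cv2.imwrite("pics/scene0c.png",cv2.resize(a,None,fx=3.2,fy=3.2,interpolation=cv2.INTER_CUBIC))
a=cv2.imread("pics/top0.png")[200:335,212:412]; cv2.imwrite("pics/top0c.png",cv2.resize(a,None,fx=4,fy=4,interpolation=cv2.INTER_CUBIC))
E
```

```text
(no output)
```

View pics/scene0c.png

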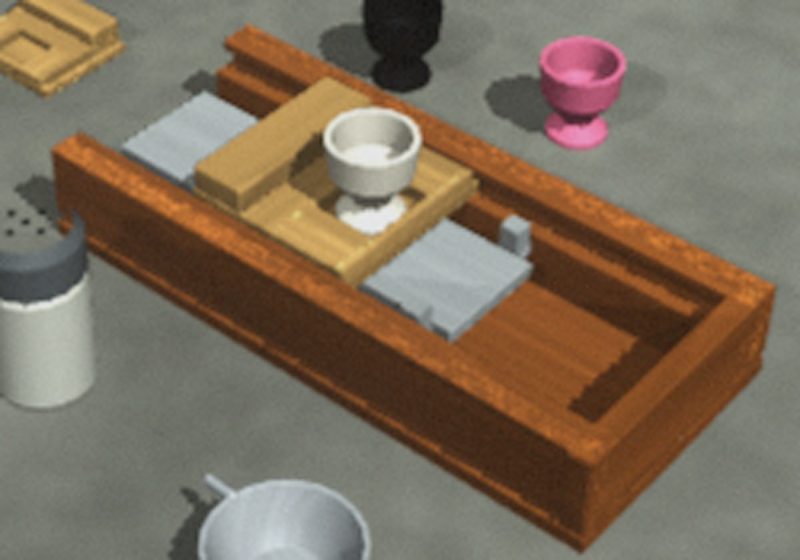

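View pics/top0c.png

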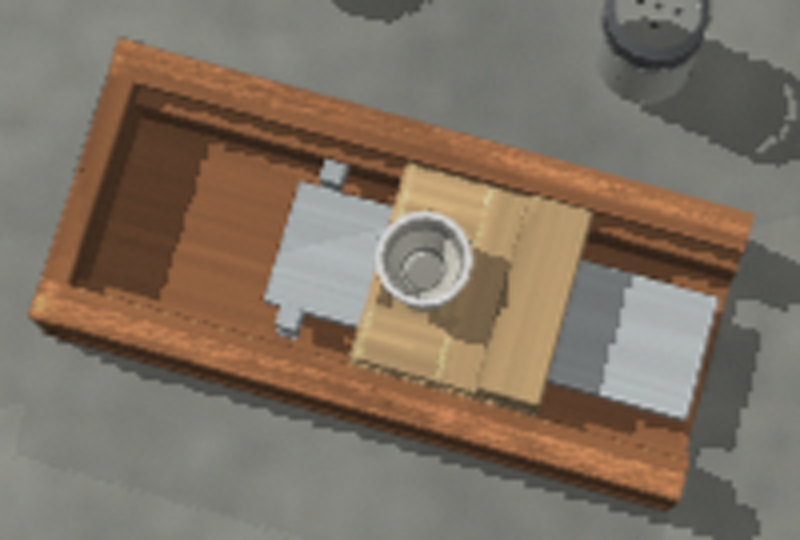

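```bash
cat > h.py <<'E'
import numpy as np,cv2
from bench import camera_model
C={n:camera_model(n) for n in("scene","top")}
def P(n):
    m=C[n];T=np.linalg.inv(m["cam_to_world"]);return np.array(m["intrinsics"])@T[:3]
PM={n:P(n) for n in C}
def full(n,c):
    c=np.array(c,float)
    return (c+.5)/3.2-.5+[225,185] if n=="scene" else (c+.5)/4-.5+[212,200]
def tri(s,t):
    X=cv2.triangulatePoints(PM["scene"],PM["top"],np.array(s,float).reshape(2,1),np.array(t,float).reshape(2,1))
    return (X[:3]/X[3]).ravel()
def proj(n,X):
    p=PM[n]@np.append(X,1);return p[:2]/p[2]
def onz(n,p,z):
    m=C[n];T=np.array(m["cam_to_world"]);d=T[:3,:3]@np.linalg.inv(m["intrinsics"])@np.array([*p,1.]);o=T[:3,3];return o+d*(z-o[2])/d[2]
E
python3 - <<'E'
from h import *
from scipy.optimize import least_squares
pts={"P1":((590,460),(122,38),(70,155,52)),"P2":((775,290),(33,312),(-70,155,52)),"P3":((53,150),(752,215),(70,-155,52)),"P4":((248,25),(676,508),(-70,-155,52)),
"Cp":((195,172),(592,212),None),"Cm":((330,78),(540,408),None)}
W={}
for k,(s,t,m) in pts.items():
    W[k]=tri(full("scene",s),full("top",t)); r=proj("top",W[k])-full("top",t); print(k,W[k].round(4),r.round(2))
def f(q):
    r=[]
    c,s=np.cos(q[3]),np.sin(q[3])
    for k,(sp,tp,m) in pts.items():
        if m is None: m=(47 if k=="Cp" else -47, q[4]*1000-45,66)
        m=np.array(m)/1000; X=np.array([q[0]+c*m[0]-s*m[1],q[1]+s*m[0]+c*m[1],q[2]+m[2]])
        r+=list(proj("scene",X)-full("scene",sp))+list(proj("top",X)-full("top",tp))
    return np.array(r)
o=least_squares(f,[.55,-.05,0,0,-.03]); print(o.x.round(4),o.fun.reshape(-1,4).round(1))
E
```

```text
P1 [0.6386 0.0857 0.0519] [ 0.21 -0.06]
P2 [0.5071 0.122  0.0489] [-0.29  0.06]
P3 [ 0.5591 -0.2114  0.0495] [ 0.24 -0.13]
P4 [ 0.4235 -0.177   0.0482] [ 0.92 -0.41]
Cp [ 0.5567 -0.1358  0.0605] [ 0. -0.]
Cm [ 0.4652 -0.1122  0.0617] [-0.27  0.11]
[ 0.5319 -0.0455 -0.0034 -0.2633 -0.0359] [[-0.   2.5  0.4 -0.2]
 [ 0.4 -0.9 -0.6  1.4]
 [-0.7  0.1  1.2  0. ]
 [ 1.   0.   0.9 -0.7]
 [ 0.1 -1.3  0.1  0. ]
 [ 0.1 -0.3 -0.7 -0.1]]
```

The reprojection fit puts the rack at (0.532, -0.0455) with yaw -0.263, and the carrier at y = -36 mm, which lies in the allowed range. The triangulated heights read 2–4 mm low against the text, so I'll set the height by contact force. The plan is to shut the fingers, turn the jaw axis across the track, and come down on the plate at rack y = -110 mm.

Call:
carry_out --series '[0.0245,-0.032,0,0,0,-0.1243,0,0.0245,-0.032,0,0,0,-0.1243,0,0.0245,-0.032,0,0,0,-0.1243,0,0.0245,-0.032,0,0,0,-0.1243,0,0.0245,-0.032,0,0,0,-0.1243,0,0.0245,-0.032,0,0,0,-0.1243,0,0.0245,-0.032,0,0,0,-0.1243,0,0.0245,-0.032,0,0,0,-0.1243,0,0.0245,-0.032,0,0,0,-0.1243,0,0.0245,-0.032,0,0,0,-0.1243,0,0.0245,-0.032,0,0,0,-0.1243,0,0.0245,-0.032,0,0,0,-0.1243,0,-0.002,-0.045,0,0,0,0,0,-0.002,-0.045,0,0,0,0,0,-0.002,-0.045,0,0,0,0,0,-0.002,-0.045,0,0,0,0,0,-0.002,-0.045,0,0,0,0,0,-0.002,-0.045,0,0,0,0,0,-0.002,-0.045,0,0,0,0,0,-0.002,-0.045,0,0,0,0,0]'

```text
clock: 2.1
tool_pos: [0.5042, -0.1099, 0.256]
orientation: [0.794, 0.608, -0.0, -0.0]
ft_force: [1.0, -0.3, 0.3]
width: -0.003
```

Call:
carry_out --series '[0,-0.02,-0.03,0,0,0,0,0,-0.02,-0.04,0,0,0,0,0,-0.002,-0.045,0,0,0,0,0,0,-0.04,0,0,0,0,0,0,0,0,0,0,0,0,0,0,0,0,0,0]'

```text
clock: 2.7
tool_pos: [0.5046, -0.1501, 0.1012]
orientation: [0.794, 0.608, -0.0, -0.001]
ft_force: [0.4, -0.4, 0.4]
width: 0.002
```

```bash
python3 - <<'E'
from bench import robot,get_image
import cv2
a=get_image("scene"); b=get_image("top")
cv2.imwrite("pics/s1.png",cv2.resize(a[120:360,180:500,::-1],None,fx=2.5,fy=2.5))
cv2.imwrite("pics/t1.png",cv2.resize(b[190:370,200:440,::-1],None,fx=3.3,fy=3.3))
s=robot.state();print(s["tool_pos"],s["ft_force"],s["qpos"])
E
```

```text
[ 0.50656579 -0.15093267  0.10402412] [-0.22670036 -0.01057001 -0.12999744] [-4.81651633e-01  1.46105391e-01  2.04656430e+00  1.16326594e-05
  9.44297355e-01 -2.18454762e-01]
```

View pics/s1.png

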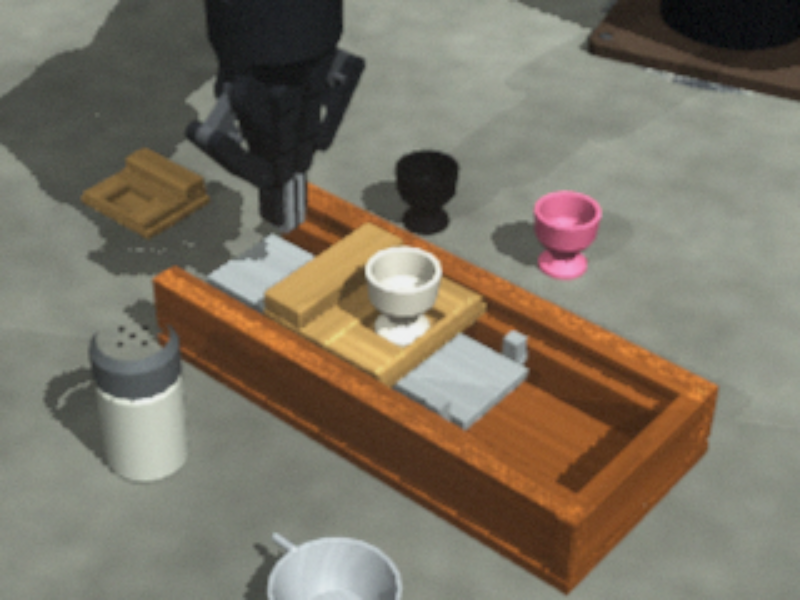

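View pics/t1.png

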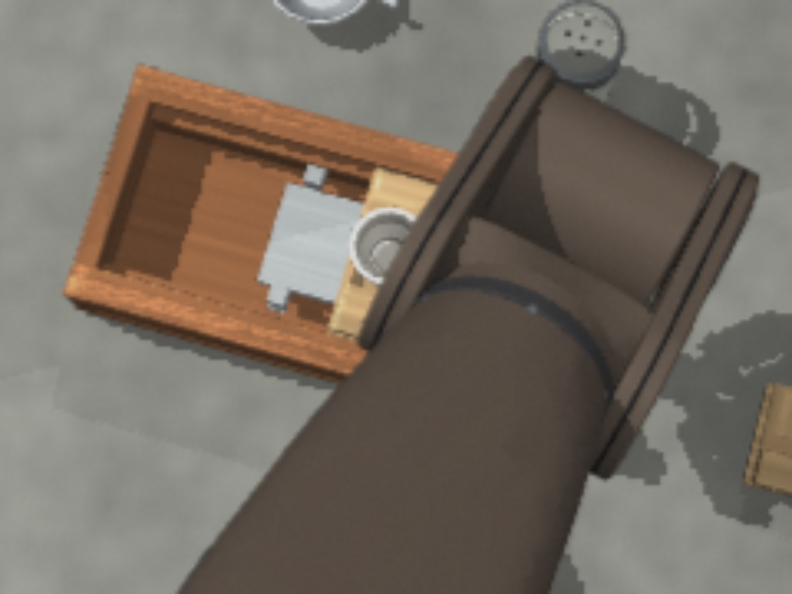

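The fingers are shut with the jaw axis across the track. The tip is at about (282,225) in the enlarged scene view, over the exposed plate and behind the carrier. I'll check the tip against the calibration before pressing.

```bash
python3 - <<'E'
from h import *
for z in (.063,.076):
    for d in(-.011,.011):
        for w in(-.0145,.0145):
            X=np.array([.505,-.150,z])+d*np.array([.26,.9655,0])+w*np.array([.9655,-.26,0])
            print(z,d,w,((proj("scene",X)-[180,120])*2.5).round(0))
E
```

```text
0.063 -0.011 -0.0145 [288. 222.]
0.063 -0.011 0.0145 [255. 243.]
0.063 0.011 -0.0145 [314. 236.]
0.063 0.011 0.0145 [281. 257.]
0.076 -0.011 -0.0145 [287. 205.]
0.076 -0.011 0.0145 [254. 226.]
0.076 0.011 -0.0145 [313. 218.]
0.076 0.011 0.0145 [280. 240.]
```

```bash
python3 - <<'E'
from bench import robot,get_image
import cv2
a=get_image("scene")
cv2.imwrite("pics/s1z.png",cv2.resize(a[170:260,250:370,::-1],None,fx=6,fy=6,interpolation=cv2.INTER_CUBIC))
s=robot.state();print(s["tool_pos"],s["ft_force"],s["clock"])
E
```

```text
[ 0.50677974 -0.15099461  0.10438984] [-0.19038153  0.07971564 -0.3223169 ] 2.85
```

View pics/s1z.png

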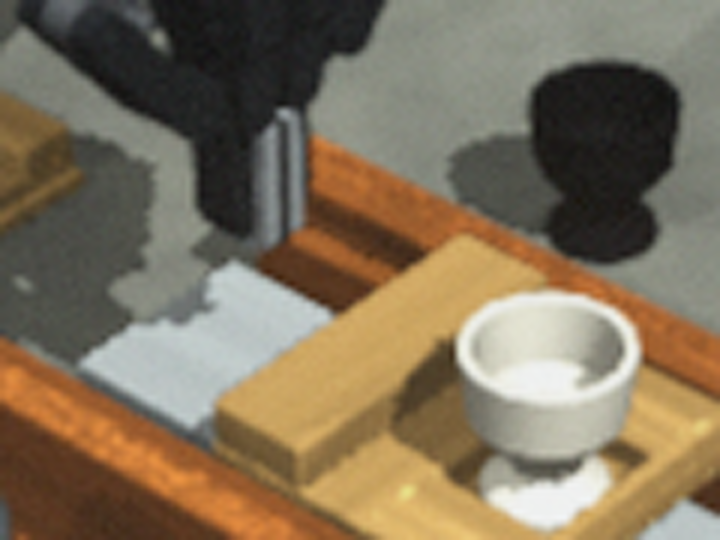

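The tip is clear of everything and sits over the plate, about 28 mm behind the carrier's rear face. The pixels agree with the model for a shut pair that is slightly thinner and a TCP z near 0.104. I'll descend to contact.

Call:
carry_out --series '[0,0,-0.015,0,0,0,0,0,0,-0.015,0,0,0,0,0,0,-0.006,0,0,0,0,0,0,0,0,0,0,0,0,0,0,0,0,0,0]'

```text
clock: 3.35
tool_pos: [0.5047, -0.1502, 0.0649]
orientation: [0.794, 0.608, -0.0, -0.0]
ft_force: [0.3, 0.2, 0.1]
width: -0.003
```

Call:
carry_out --series '[0,0,-0.003,0,0,0,0,0,0,-0.002,0,0,0,0,0,0,-0.002,0,0,0,0,0,0,0,0,0,0,0]'

```text
clock: 3.75
tool_pos: [0.5051, -0.1504, 0.0588]
orientation: [0.794, 0.608, 0.0, 0.0]
ft_force: [-0.3, 0.4, 3.6]
width: -0.004
```

Contact shows at TCP z ≈ 0.059 (3.6 N), which matches 34 + 25 mm. Next I'll press the plate down to its stop.

Call:
carry_out --series '[0,0,-0.003,0,0,0,0,0,0,-0.003,0,0,0,0,0,0,-0.003,0,0,0,0,0,0,0,0,0,0,0]'

```text
clock: 4.15
tool_pos: [0.5052, -0.1505, 0.0498]
orientation: [0.794, 0.608, 0.0, 0.0]
ft_force: [-1.9, 0.3, 7.4]
width: 0.0
```

Call:
carry_out --series '[0,0,-0.002,0,0,0,0,0,0,-0.002,0,0,0,0,0,0,0,0,0,0,0]'

```text
clock: 4.45
tool_pos: [0.5052, -0.1505, 0.0462]
orientation: [0.794, 0.608, 0.0, 0.0]
ft_force: [-2.7, 0.5, 8.5]
width: 0.001
```

Call:
carry_out --series '[0,0,-0.002,0,0,0,0,0,0,-0.001,0,0,0,0,0,0,0,0,0,0,0]'

```text
clock: 4.75
tool_pos: [0.5053, -0.1505, 0.0448]
orientation: [0.794, 0.608, -0.0, -0.0]
ft_force: [-7.0, 1.5, 17.4]
width: -0.001
```

```bash
python3 - <<'E'
from bench import robot,get_image
import cv2
a=get_image("scene")
cv2.imwrite("pics/s2.png",cv2.resize(a[170:330,250:480,::-1],None,fx=3.4,fy=3.4,interpolation=cv2.INTER_CUBIC))
s=robot.state();print(s["tool_pos"],s["ft_force"],s["clock"])
E
```

```text
[ 0.50536651 -0.1505495   0.04481524] [-6.74203232  2.7167246  16.98906723] 4.8
```

View pics/s2.png

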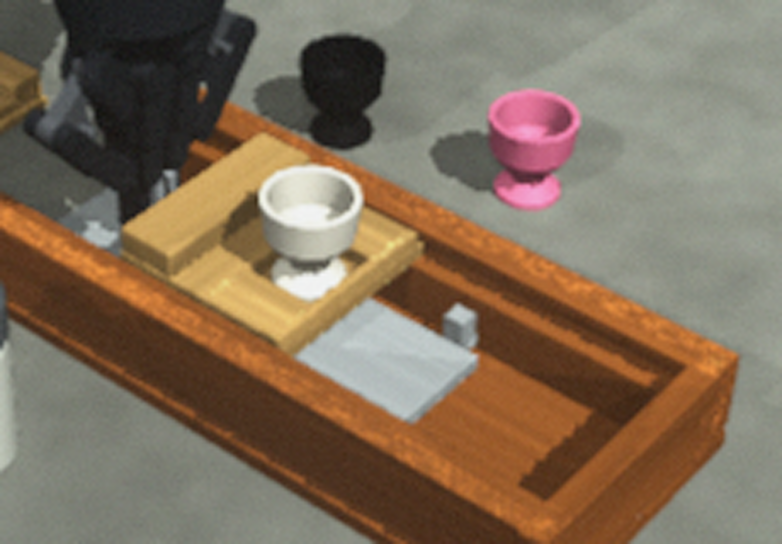

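The plate is on its stop: TCP z is 0.0448 (14 mm down) with 17 N up. In the picture the near lug has vanished below the wall and the far lug at (460,325) is lower. I'll slide forward slowly, holding the plate down.

Call:
carry_out --series '[0.001,0.0038,0,0,0,0,0,0.001,0.0038,0,0,0,0,0,0.0008,0.0029,0,0,0,0,0,0.0005,0.0019,0,0,0,0,0,0.0005,0.0019,0,0,0,0,0,0.0005,0.0019,0,0,0,0,0]'

```text
clock: 5.4
tool_pos: [0.5115, -0.1375, 0.045]
orientation: [0.793, 0.609, -0.0, 0.005]
ft_force: [-3.5, -9.7, 9.2]
width: 0.002
```

Call:
carry_out --series '[0.0005,0.0019,0,0,0,0,0,0.0005,0.0019,0,0,0,0,0,0.0005,0.0019,0,0,0,0,0,0.0005,0.0019,0,0,0,0,0]'

```text
clock: 5.8
tool_pos: [0.5136, -0.1302, 0.045]
orientation: [0.793, 0.609, -0.0, 0.005]
ft_force: [-2.0, -9.8, 8.9]
width: -0.001
```

Call:
carry_out --series '[0,0,-0.001,0,0,0,0,0.0005,0.0019,-0.0005,0,0,0,0,0.0005,0.0019,0,0,0,0,0,0.0005,0.0019,0,0,0,0,0]'

```text
clock: 6.2
tool_pos: [0.5157, -0.1259, 0.0449]
orientation: [0.793, 0.609, -0.001, 0.006]
ft_force: [-4.8, -11.7, 14.1]
width: 0.001
```

```bash
python3 - <<'E'
from bench import robot,get_image
import cv2
a=get_image("scene")
cv2.imwrite("pics/s3.png",cv2.resize(a[170:330,250:480,::-1],None,fx=3.4,fy=3.4,interpolation=cv2.INTER_CUBIC))
s=robot.state();print(s["tool_pos"],s["ft_force"],s["clock"],s["orientation"])
E
```

```text
[ 0.51577714 -0.12562868  0.04490334] [ -5.41234867 -11.7637112   14.06277438] 6.25 [ 7.93002351e-01  6.09187423e-01 -5.17591282e-04  6.13895798e-03]
```

View pics/s3.png

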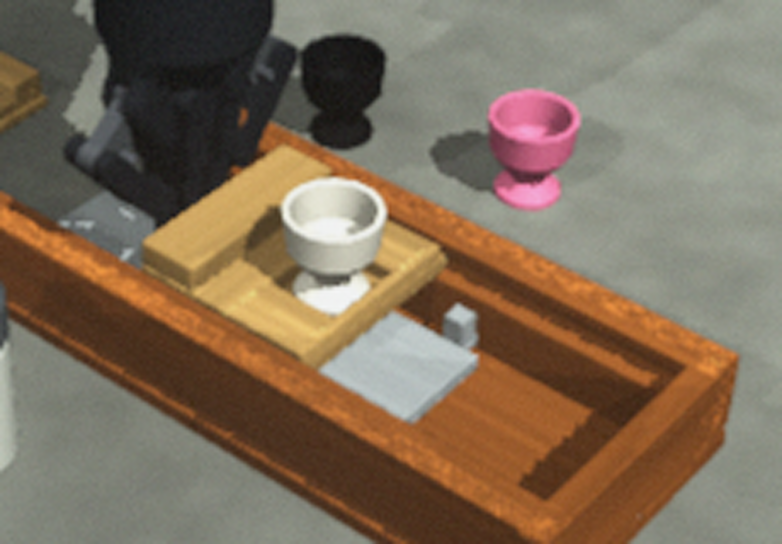

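The carrier is moving: its block corner went from (122,232) to (145,245). The cup is upright and the lugs are still down. I'll carry on.

Call:
carry_out --series '[0.001,0.0039,0,0,0,0,0,0.001,0.0039,0,0,0,0,0,0.001,0.0039,0,0,0,0,0,0.001,0.0039,0,0,0,0,0,0.001,0.0039,0,0,0,0,0,0.001,0.0039,0,0,0,0,0]'

```text
clock: 6.85
tool_pos: [0.5225, -0.1023, 0.045]
orientation: [0.793, 0.609, 0.0, 0.007]
ft_force: [-3.7, -12.3, 14.5]
width: -0.0
```

```bash
cat > look.py <<'E'
import sys,cv2,numpy as np
from bench import robot,get_image
a=get_image("scene")
cv2.imwrite(f"pics/{sys.argv[1]}.png",cv2.resize(a[170:330,250:480,::-1],None,fx=3.4,fy=3.4,interpolation=cv2.INTER_CUBIC))
s=robot.state();p=s["tool_pos"];d=p[:2]-[.5319,-.0455]
print(p.round(4),s["ft_force"].round(1),s["clock"],s["orientation"].round(4),"rack x,y",d@[.9655,-.26],d@[.26,.9655])
E
python3 look.py s4
```

```text
[ 0.5227 -0.1017  0.045 ] [ -2.3 -10.1  14. ] 6.9 [7.931e-01 6.091e-01 5.000e-04 6.700e-03] rack x,y 0.0057130656663107 -0.056708282738813204
```

View pics/s4.png

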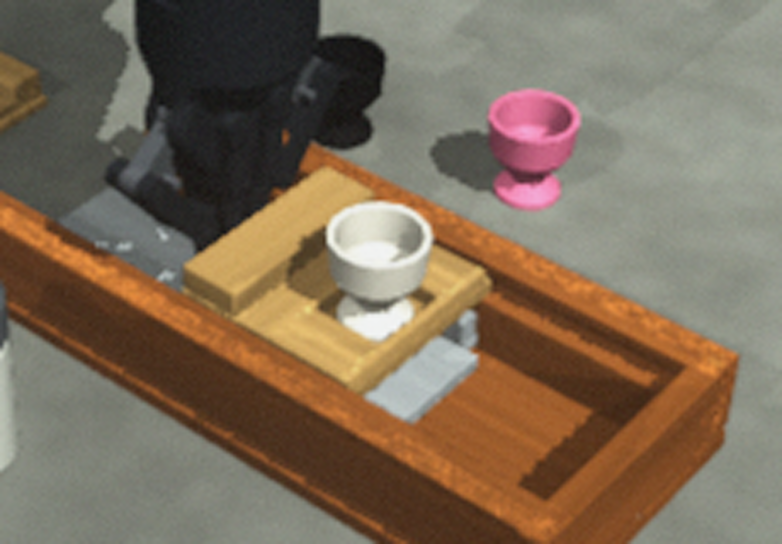

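The carrier front is at the lugs and passing over them. I'll continue with a small sideways trim.

Call:
carry_out --series '[0.0007,0.0039,0,0,0,0,0,0.0007,0.0039,0,0,0,0,0,0.0007,0.0039,0,0,0,0,0,0.0007,0.0039,0,0,0,0,0,0.0007,0.0039,0,0,0,0,0,0.0007,0.0039,0,0,0,0,0,0.0009,0.0039,0,0,0,0,0,0.0009,0.0039,0,0,0,0,0]'

```text
clock: 7.7
tool_pos: [0.5288, -0.0708, 0.045]
orientation: [0.793, 0.609, 0.001, 0.007]
ft_force: [-3.5, -12.6, 13.6]
width: 0.001
```

```bash
python3 look.py s5
```

```text
[ 0.5289 -0.0703  0.045 ] [ -2.4 -10.5  13.3] 7.75 [0.7931 0.6091 0.0009 0.0066] rack x,y 0.00356029626786747 -0.0247178672558335
```

View pics/s5.png

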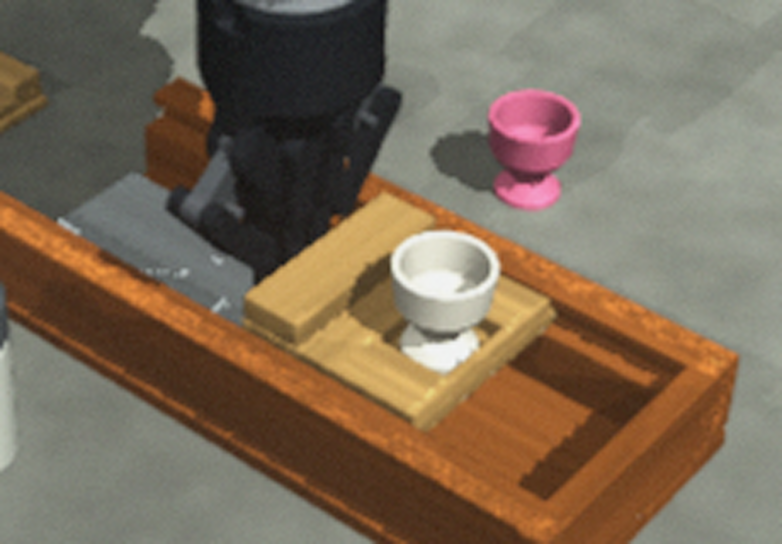

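The carrier is now over the lugs, upright and tracking straight, with about 65 mm to go.

Call:
carry_out --series '[0.001,0.0039,0,0,0,0,0,0.001,0.0039,0,0,0,0,0,0.001,0.0039,0,0,0,0,0,0.001,0.0039,0,0,0,0,0,0.001,0.0039,0,0,0,0,0,0.001,0.0039,0,0,0,0,0]'

```text
clock: 8.35
tool_pos: [0.5347, -0.0473, 0.045]
orientation: [0.793, 0.609, 0.0, 0.006]
ft_force: [-2.0, -12.6, 15.0]
width: -0.002
```

Call:
carry_out --series '[0.001,0.0039,0,0,0,0,0,0.001,0.0039,0,0,0,0,0,0.001,0.0039,0,0,0,0,0,0.001,0.0039,0,0,0,0,0,0.001,0.0039,0,0,0,0,0,0.001,0.0039,0,0,0,0,0]'

```text
clock: 8.95
tool_pos: [0.5406, -0.0238, 0.045]
orientation: [0.793, 0.609, 0.0, 0.006]
ft_force: [-3.2, -12.5, 14.8]
width: 0.001
```

```bash
python3 look.py s6
```

```text
[ 0.5407 -0.0232  0.045 ] [ -2.4 -10.9  15.2] 9.0 [0.793  0.6092 0.0008 0.0061] rack x,y 0.0027528904078080335 0.02380831198827665
```

View pics/s6.png

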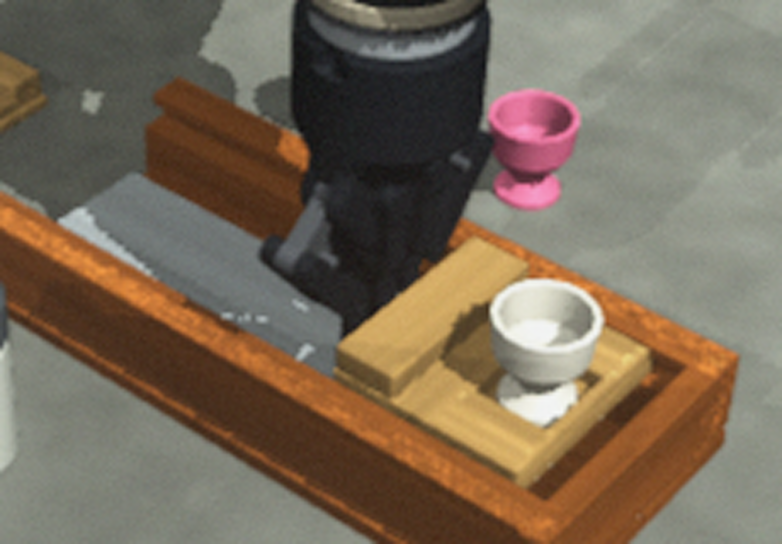

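About 16 mm are left to the end stop, so I'll slow down.

Call:
carry_out --series '[0.0005,0.0019,0,0,0,0,0,0.0005,0.0019,0,0,0,0,0,0.0005,0.0019,0,0,0,0,0,0.0005,0.0019,0,0,0,0,0,0.0005,0.0019,0,0,0,0,0]'

```text
clock: 9.5
tool_pos: [0.543, -0.0142, 0.045]
orientation: [0.793, 0.609, 0.0, 0.006]
ft_force: [-3.0, -13.2, 15.1]
width: -0.0
```

Call:
carry_out --series '[0.0003,0.001,0,0,0,0,0,0.0003,0.001,0,0,0,0,0,0.0003,0.001,0,0,0,0,0]'

```text
clock: 9.8
tool_pos: [0.5438, -0.0113, 0.045]
orientation: [0.793, 0.609, 0.0, 0.006]
ft_force: [-3.4, -13.1, 15.4]
width: 0.001
```

```bash
python3 look.py s7
```

```text
[ 0.5439 -0.0112  0.045 ] [ -3.2 -12.1  16.3] 9.85 [7.930e-01 6.092e-01 3.000e-04 5.900e-03] rack x,y 0.0026319227928656404 0.03620723610558271
```

View pics/s7.png

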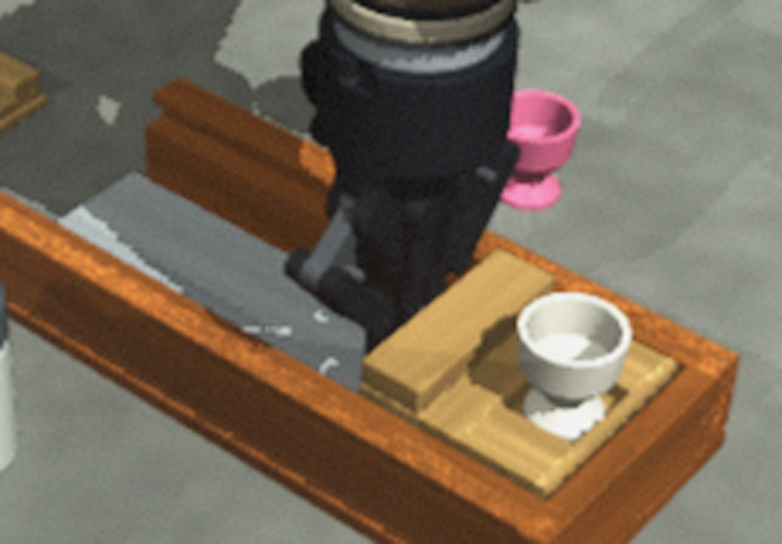

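Only a narrow gap is left at the end stop, near (545,495)–(683,365). I'll go on in 1 mm rows until the force rises.

Call:
carry_out --series '[0.0003,0.001,0,0,0,0,0,0.0003,0.001,0,0,0,0,0,0.0003,0.001,0,0,0,0,0]'

```text
clock: 10.15
tool_pos: [0.5446, -0.0087, 0.045]
orientation: [0.793, 0.61, -0.0, 0.006]
ft_force: [-6.0, -18.1, 16.3]
width: 0.003
```

Call:
carry_out --series '[0.0003,0.001,0,0,0,0,0]'

```text
clock: 10.25
tool_pos: [0.5446, -0.0086, 0.045]
orientation: [0.792, 0.61, -0.001, 0.007]
ft_force: [-8.5, -21.6, 17.3]
width: -0.001
```

The force rose to 21 N and the TCP stopped advancing, so the carrier is against the end stop. I'll ease back 3 mm with the plate still down, then lift straight up gently.

Call:
carry_out --series '[-0.0004,-0.0015,0,0,0,0,0,-0.0004,-0.0015,0,0,0,0,0,-0.0004,-0.0015,0,0,0,0,0,0,0,0,0,0,0,0]'

```text
clock: 10.65
tool_pos: [0.5445, -0.0091, 0.045]
orientation: [0.794, 0.608, 0.003, 0.004]
ft_force: [0.3, -2.5, 14.7]
width: 0.004
```

```bash
python3 look.py s8
```

```text
[ 0.5444 -0.009   0.045 ] [-0.5 -3.  14.8] 10.7 [0.7938 0.6081 0.003  0.0043] rack x,y 0.002627904361758117 0.03845981714789523
```

View pics/s8.png

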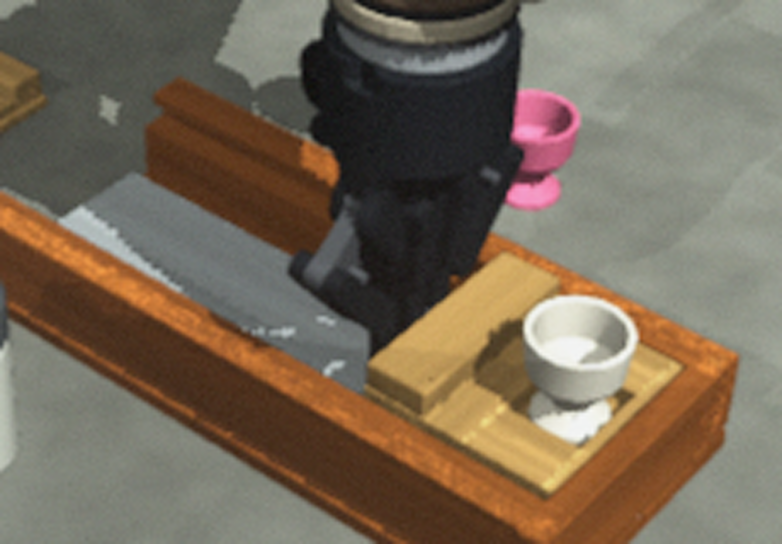

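The push load is relieved (3 N) and the carrier sits flush at the end stop. I'll lift now.

Call:
carry_out --series '[0,0,0.003,0,0,0,0,-0.0002,-0.0008,0.003,0,0,0,0,0,0,0.003,0,0,0,0,0,0,0.003,0,0,0,0,0,0,0.003,0,0,0,0,0,0,0.003,0,0,0,0,0,0,0.003,0,0,0,0]'

```text
clock: 11.4
tool_pos: [0.5383, -0.0079, 0.0608]
orientation: [0.794, 0.608, -0.001, -0.001]
ft_force: [-1.4, -0.8, -0.1]
width: -0.0
```

Call:
carry_out --series '[0,0,0.01,0,0,0,0,0,0,0.02,0,0,0,0,-0.002,-0.01,0.03,0,0,0,0,-0.005,-0.02,0.04,0,0,0,0,-0.007,-0.025,0.04,0,0,0,0,-0.007,-0.025,0.03,0,0,0,0,0,0,0,0,0,0,0]'

```text
clock: 12.1
tool_pos: [0.5203, -0.0909, 0.2374]
orientation: [0.795, 0.607, 0.002, 0.004]
ft_force: [0.2, -0.2, 0.1]
width: 0.001
```

```bash
python3 look.py s9
```

```text
[ 0.5193 -0.0894  0.2344] [-0.4 -0.7 -0.1] 12.15 [0.7946 0.6071 0.0011 0.0018] rack x,y -0.0007653592581731287 -0.04570603199634724
```

View pics/s9.png

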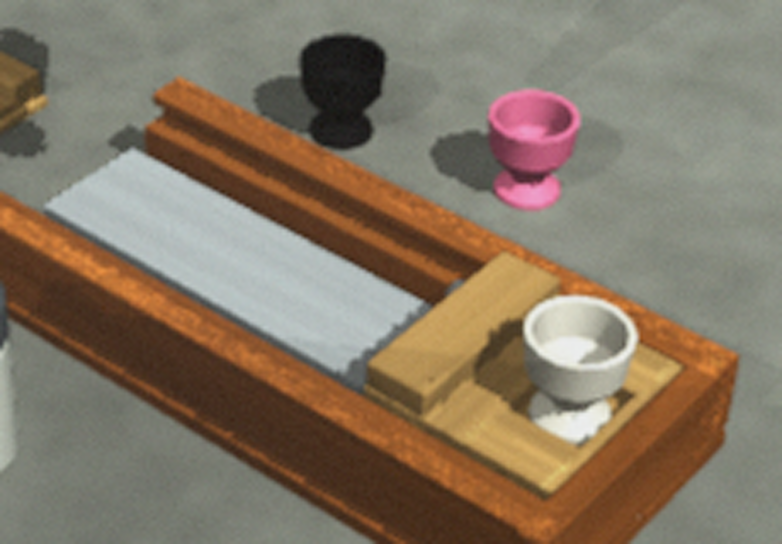

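The plate has sprung back, with its far corner up from (130,175) to (130,150). The carrier is home and the cup upright. I'll clear the arm and check from the top.

Call:
carry_out --series '[0.0,-0.045,0,0,0,0,0,0.0,-0.045,0,0,0,0,0,0.0,-0.045,0,0,0,0,0,0.0,-0.045,0,0,0,0,0,0.0,-0.045,0,0,0,0,0,0,0,0,0,0,0,0,0,0,0,0,0,0,0]'

```text
clock: 12.85
tool_pos: [0.5179, -0.3125, 0.2291]
orientation: [0.794, 0.608, -0.0, -0.003]
ft_force: [0.1, 0.7, -0.3]
width: -0.003
```

```bash
python3 - <<'E'
from bench import robot,get_image
from h import *
t=get_image("top");s=get_image("scene")
cv2.imwrite("pics/t10.png",cv2.resize(t[200:335,212:412,::-1],None,fx=4,fy=4,interpolation=cv2.INTER_CUBIC))
cv2.imwrite("pics/s10.png",s[:,:,::-1])
# predicted crop pixels: lugs up/down, rear edge at home
o=np.array([.5319,-.0455]);ex=np.array([.9655,-.26]);ey=np.array([.26,.9655])
for nm,(x,y,z) in {"lug+ up":(.036,.040,.045),"lug+ dn":(.036,.040,.031),"lug- up":(-.036,.04,.045),"lug- dn":(-.036,.04,.031),"rear+":(.047,.051,.066),"rear-":(-.047,.051,.066)}.items():
    p=proj("top",np.array([*(o+x*ex+y*ey),z-.003])); print(nm,((p-[212,200])*4).round())
st=robot.state();print(st["clock"],st["tool_pos"],st["ft_force"])
E
```

```text
lug+ up [334. 172.]
lug+ dn [336. 178.]
lug- up [290. 317.]
lug- dn [292. 322.]
rear+ [316. 133.]
rear- [257. 326.]
12.95 [ 0.51846987 -0.31131688  0.23006606] [ 0.08331468 -0.48620346  0.06648018]
```

View pics/t10.png

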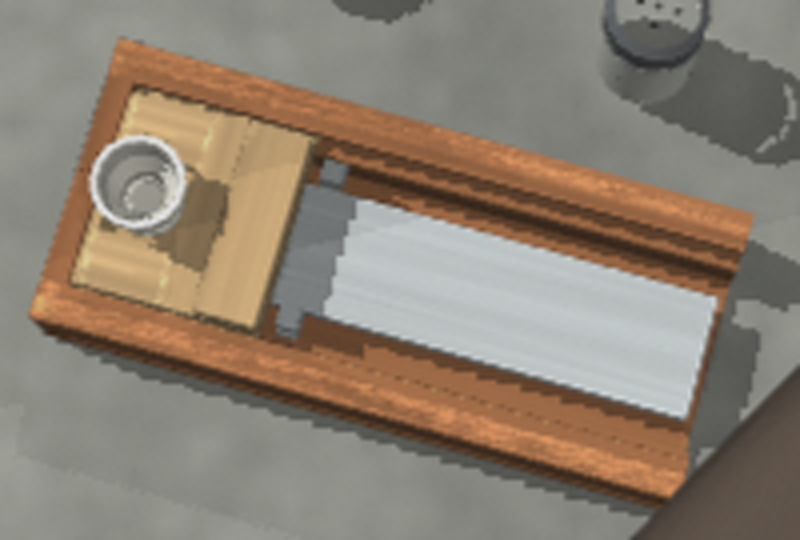

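View pics/s10.png

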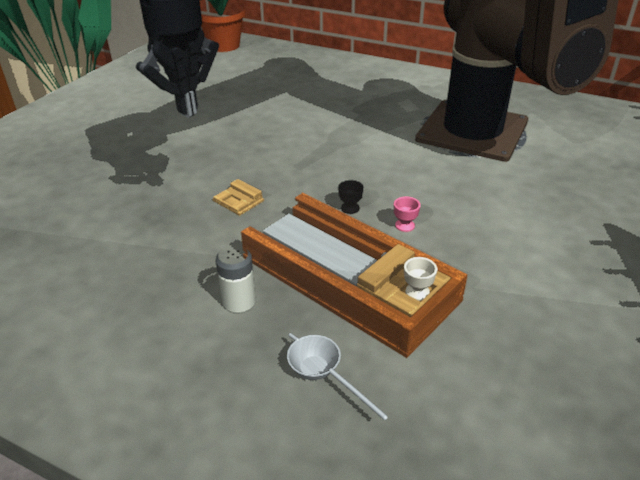

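Both lugs stand clear behind the carrier's rear face at (334,172) and (288,322), the same places as in the first picture, so they are up. The carrier is flush with the end stop, and the shaker and strainer haven't moved. Handing in.

```bash
python3 -c "
from bench import robot
print(robot.finish_job())"
```

```text
the job is handed in; nothing more can be done
None
```

The egg cup is put away: the carrier is home against the end stop, locked in by the lugs, and I handed the job in at about 13 s. I pressed the plate down 14 mm onto its stop with the shut fingers. With the plate held down, I pushed the carrier along until the force rose to about 22 N at the end stop. Then I eased the push and lifted straight up so the plate sprang back.

**Last checks:**
- **Carrier:** it sits flush with the end stop in both views, with the plate up and both lugs raised behind its rear face.
- **Egg cup:** it is upright in its well, and the fingers never touched it.
- **Shaker and strainer:** both are where they started, and the arm is clear with no force on the tool.

**Disagreements:**
- **Heights:** camera heights for the rack and carrier came out 0 to 5 mm lower than the text gives. I set the pressing height by contact force instead, and that matched the text.
- **Lug height:** the top view alone barely tells lugs up from lugs down. I rely also on the scene view, where the plate clearly rose, and on the lugs being at the same pixels as at the start.

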